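Put four bench items back in their fitted wooden holders

ROBOT

A 6-joint arm with a two-finger parallel gripper is mounted at the origin on a cart in front of the work surface, level with it; the furniture and walls round the work are solid. World frame = base frame: x ahead of the robot, y to its left, z up, the work surface at z = 0. Lengths are in mm, angles in rad, forces in N, time in s.
With the tool pointing down it reaches from about 325 to 775 mm from the base axis. Payload 5.5 kg.
Tool frame: the origin (TCP) lies on the front face of the gripper's body, between the roots of the fingers; the fingertips stand 73 mm ahead of it and the grasp point (between the pads) lies 54 mm ahead of it; z points along the fingers, y is the line along which they close (so a half turn about z gives the same grasp; the last joint's range is limited). The gripper opens to 85 mm and grips with 20 to 120 N. Pads are 22 mm wide; open, the fingers measure 114 mm over their backs; the gripper's body (76 mm by 85 mm) begins 54 mm behind the grasp point. The pads swing forward as they close: fully open they stand 13 mm farther back than shut.
Start: joints at [1.113, 0.091, 1.231, -0, 1.82, -0.057], TCP at [234.099, 552.462, 303.875] pointing down, gripper open.
Joint ranges: [-2.87, 2.87], [-0.86, 2.18], [0.17, 2.46], [-1.51, 4.65], [0.06, 2.69], [-2.65, 2.65]. Speed limits (rad/s): [2.57, 2.57, 3.01, 3.14, 3.14, 3.14].

INTERFACE

Orientations are given as a unit quaternion [w, x, y, z].
In Python, from rig import robot gives the robot as it stands. The module is installed in compiled form; this text tells all that it offers.
- The arm moves only by the tool arm_command, never from a script. Its argument "deltas" is one flat list of numbers, 4 for each row, row after row: the shift along the tool's x, y, z in cm, then the turn about the tool's z in degrees. A call has 1 to 8 rows; each row is the pose to reach, as a shift and turn from the pose commanded when the call began, along the tool's axes at that moment; what a row does not reach only later rows make up. A row lasts 1/8 s, in which the tool goes at most 62.5 mm and 10.7 degrees, less where a joint would pass 70% of its speed; a pose out of reach is approached as far as the arm can. A call with a gripper value outside its range is refused whole. "hand" is the finger opening in cm, from 0 to 8.54, set as the call begins (left out, the last holds). The fingers move at their own pace and stop on an object; "newtons" is the grip in N (left out, the last holds). Time passes only in rows, so rows that repeat a pose let the fingers close. It gives the time, the measured TCP pose, the force, the opening and the grip force at its end, in the units of the state.
- robot.get_state(): the state, without advancing time (a new reading comes with each control period).
- robot.snapshot(name): name is "side" or "top"; returns a dict with "image" (480x640x3 uint8, red, green, blue), "depth" (480x640 float32, mm along the optical axis (not along the pixel's ray), 0 where there is no reading), "fx", "fy", "cx", "cy" (pixels), "dist" ([k1, k2, p1, p2, k3] as OpenCV has them; the pictures are not rectified), "extrinsics" (4x4, takes a point from world to camera coordinates). Camera axes: x right, y up, looking along -z (the intrinsics and any distortion apply to the point x, -y, -z); pixel columns grow to the right and rows downward; lengths in mm; the calibration is good to about 2 mm. A picture is of the moment at which its call begins.
- robot.close_job(): hands the job in; it is judged then, once.
The state is a dict: "time_s": time; "qpos": joint angles; "joint_velocities": joint speeds; "joint_efforts": joint torques, N m; "eef_pos": TCP position; "eef_rot": TCP orientation; "ft_force": force on the tool from outside, world axes, zero at the start; "torque": the same for the moment, N m; "finger_gap": opening from 0.0 (shut) to 1.0 (fully open); "grasp_force": force on a finger pad.
Only numpy, scipy, OpenCV 4.12 (cv2) and the standard library are available. Lean on these libraries where they do the work, as an engineer would, in place of code of your own. Each camera call takes 0.05 s, during which the arm holds its last target. There are 200 camera calls.

TASK

Put the bench items that have a wooden holder back where they belong, each fully down in the holder that fits it and upright: the small white bottle in the smallest round dish, the spool of gold wire in the middle-sized dish, the grey grease tin in the largest dish, and the flat feeler gauge lengthwise in the oblong rest. The glass jar and the white tub have no holder; leave them where they stand.

Things in the scene. Friction and masses are not known exactly. Their poses are not given: they have to be found in the camera images.
- glue_bottle: Small white upright thread-lock bottle, 38 mm in diameter and 114 mm tall: straight body up to 62 mm, then a shoulder and a pointed nozzle. 0.05 to 0.08 kg. Origin: centre of its underside; z up through the nozzle.
- wire_spool: Spool of gold-coloured wire between pale flanges with a hole in the middle, lying flat (axis upright), 54 mm in diameter and 30 mm high; grip it across the flanges. 0.13 to 0.23 kg. Origin: centre of its underside; z up.
- grease_tin: Round grey metal tin with a fixed lid, 66 mm in diameter and 46 mm high. 0.1 to 0.2 kg. Origin: centre of its underside; z up.
- feeler_gauge: Closed feeler gauge, a flat steel-grey bar 100 mm long, 18 mm wide and 9 mm high lying flat on the bench, 0.09 kg. Origin: middle of its underside; z up. Its long axis is turned -35 degrees (-0.611 rad) about z from its own x axis, so it points along (0.819, -0.574, 0) of its frame.
- holder_small: Smallest turned pale wooden holder, a round dish fixed to the bench: outside diameter 64 mm, 14 mm high, with a round recess 46 mm across and 8 mm deep (recess floor 6 mm above the bench). Origin: on its axis, on the bench; z up. Takes the bottle with 4 mm to spare all round.
- holder_medium: Middle-sized turned pale wooden holder, a round dish fixed to the bench: outside diameter 80 mm, 14 mm high, with a round recess 62 mm across and 8 mm deep (recess floor 6 mm above the bench). Origin: on its axis, on the bench; z up. Takes the wire spool with 4 mm to spare all round.
- holder_large: Largest turned pale wooden holder, a round dish fixed to the bench: outside diameter 92 mm, 14 mm high, with a round recess 74 mm across and 8 mm deep (recess floor 6 mm above the bench). Origin: on its axis, on the bench; z up. Takes the grease tin with 4 mm to spare all round.
- gauge_rest: Oblong wooden rest, fixed, 124 x 40 mm: pale base 5 mm thick; dark end bars and side posts up to 13 mm enclose a trough 110 mm long, 26 mm wide for the gauge (either way round). Posts stand 34 to 50 mm from the middle, so the middle 68 mm is open at the sides for fingers. Origin: middle, on the bench; z up. Long axis along (0.819, -0.574, 0) of its frame (-0.611 rad), as in the gauge.
- parts_jar: Bystander: tall glass jar with a grey metal lid, 60 mm in diameter and 87 mm tall, upright, near the front edge of the bench before the heap of wrenches. It has no holder. Origin: centre of its underside; z up.
- soap_tub: Bystander: white plastic tub, 69 mm in diameter and 62 mm tall, upright, at the back of the bench. It has no holder. Origin: centre of its underside; z up. Fixed and solid near the work: an arbor press (x 0.57 to 0.73, y 0.25 to 0.38, about 0.3 m tall) and a shelf unit behind it (from x 0.73 back, y above 0.12, 0.27 m tall).
Things that resemble listed ones, but are neither listed nor needed, are in the scene too. What is shaped like the wire_spool but red is not meant.

How it is judged (in metres and radians):
At the end, for the whole second after the job is handed in: Bottle, spool and tin stand upright (0.1 rad) on the floor of the small, middle and large dish, centred within 8 mm; the gauge lies flat in the rest, centre within 12 mm, length within 0.2 rad of the rest's; undersides +3/-4 mm from the floor; all released and at rest (horizontal distance between glue_bottle and holder_small below 0.008 m and z of glue_bottle in the frame of holder_small between 0.002 and 0.009 m and angle between each of glue_bottle, wire_spool, grease_tin, feeler_gauge's own z axis and vertical below 0.1 rad and linear speed of each of glue_bottle, wire_spool, grease_tin, feeler_gauge below 0.02 m/s and horizontal distance between wire_spool and holder_medium below 0.008 m and z of wire_spool in the frame of holder_medium between 0.002 and 0.009 m and horizontal distance between grease_tin and holder_large below 0.008 m and z of grease_tin in the frame of holder_large between 0.002 and 0.009 m and horizontal distance between feeler_gauge and gauge_rest below 0.012 m and z of feeler_gauge in the frame of gauge_rest between 0.001 and 0.008 m and angle between the x axis of feeler_gauge and the x axis of gauge_rest, either way round below 0.2 rad); the robot touches nothing.
It fails at once if the parts jar is pushed, lifted or knocked over (distance of parts_jar from where it was at the start of the episode above 0.03 m or angle between parts_jar's own z axis and vertical above 0.35 rad).
It fails at once if the white tub is pushed, lifted or knocked over (distance of soap_tub from where it was at the start of the episode above 0.03 m or angle between soap_tub's own z axis and vertical above 0.35 rad).
It also fails if it takes over 120 s, if anything falls off the work surface, if the arm or the gripper's body presses on something with over 40 N, if the wrist force passes 120 N, or if a joint passes its speed limit or range.

## Working session

There is one attempt and no reset: what is moved stays moved. The work goes in short steps, Python scripts to look and compute and a tool call to move; the robot and the scene stay as the last step left them, time stands still between calls to the robot, and variables do not carry over. Pictures are saved under pics/ and viewed, at most 18 in all, crops included, and the job is handed in when it is done.

Besides the shell and the picture viewer there is one more tool, called as name(argument=value, ...), one argument or row to a line, values as JSON. arm_command: Moves the arm, as the interface text tells. Its arguments: {"type":"object","properties":{"deltas":{"type":"array","items":{"type":"number"}},"hand":{"type":"number"},"newtons":{"type":"number"}},"required":["deltas"]}

```bash
mkdir -p pics
cat > h.py <<'E'
import numpy as np, cv2, pickle
from rig import robot
def snap(n,tag):
    s=robot.snapshot(n); pickle.dump(s,open(f'pics/{tag}.pkl','wb')); cv2.imwrite(f'pics/{tag}.png',s['image'][:,:,::-1]); return s
def load(tag): return pickle.load(open(f'pics/{tag}.pkl','rb'))
def rays(s,px):
    K=np.array([[s['fx'],0,s['cx']],[0,s['fy'],s['cy']],[0,0,1.]])
    u=cv2.undistortPoints(np.array(px,float).reshape(-1,1,2),K,np.array(s['dist'],float)).reshape(-1,2)
    E=np.array(s['extrinsics']);R,t=E[:3,:3],E[:3,3]
    d=np.c_[u[:,0],-u[:,1],-np.ones(len(u))]@R
    return -R.T@t,d
def plane(s,px,z):
    c,d=rays(s,px); return c+d*((z-c[2])/d[:,2])[:,None]
def deep(s,px):
    c,d=rays(s,px); return c+d*np.array([s['depth'][int(round(v)),int(round(u))] for u,v in px])[:,None]
E
python3 - <<'E'
from h import *
for n in('top','side'):
    s=snap(n,n+'0'); E=np.array(s['extrinsics']); print(n,s['fx'],s['dist'],-E[:3,:3].T@E[:3,3],E[:3,:3].round(2).tolist())
st=robot.get_state();print(st)
E
```

```text
top 463.00757366687765 [-0.0272665  0.         0.         0.         0.       ] [ 395.77491888  110.0024602  1048.38184203] [[-0.01, -1.0, 0.0], [0.99, -0.01, 0.15], [-0.15, 0.0, 0.99]]
side 606.1470936274577 [-0.07307584  0.          0.          0.          0.        ] [  47.09915475 1266.18993723  830.54762845] [[-0.91, -0.41, -0.01], [0.2, -0.48, 0.86], [-0.35, 0.78, 0.52]]
{'time_s': 0.1, 'qpos': array([ 1.11331342e+00,  9.17820648e-02,  1.23179530e+00, -2.49433853e-05,
        1.81979381e+00, -5.67021364e-02]), 'joint_velocities': array([-0.00022106, -0.00131245, -0.00391994,  0.00053758, -0.00118658,
        0.00030726]), 'joint_efforts': array([ 2.07222627e-03, -4.60213459e+01, -4.19220436e+01, -1.56659298e-04,
        1.06021296e-02,  7.13564418e-06]), 'eef_pos': array([234.03332147, 552.33268318, 302.8478757 ]), 'eef_rot': array([-2.14420255e-04,  1.99054844e-01,  9.79987948e-01, -8.63110157e-04]), 'ft_force': array([ 0.79804471,  0.82477774, -0.05632329]), 'torque': array([ 0.02003886,  0.01257304, -0.03778337]), 'grasp_force': 0.0, 'finger_gap': 0.999055961886357}
```

View pics/top0.png

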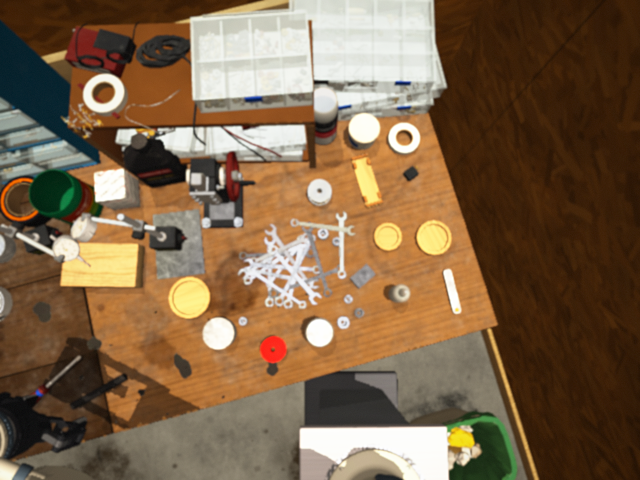

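View pics/side0.png

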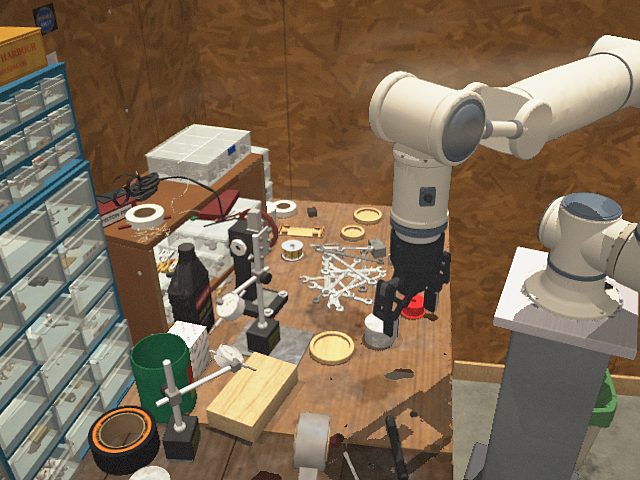

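The top view shows these candidates:
- **Spool:** (319,192). The red one at (273,349) is excluded.
- **Tin:** (218,333) or (319,333). The second is probably the jar, in front of the wrenches.
- **Bottle:** (400,293).
- **Gauge:** (452,291).
- **Dishes:** (189,297), (434,237) and (388,237).
- **Rest:** (367,181).
- **Tub:** (364,131).

I'll enlarge this area to confirm.

Run:
```python
from h import *
s=load('top0');im=s['image'][:,:,::-1]
cv2.imwrite('pics/crop1.png',cv2.resize(im[110:380,160:480],(800,600)[:1]+(675,),interpolation=cv2.INTER_CUBIC)[:600])
cand=dict(spool=(319,192),tinA=(218,333),tinB=(319,333),bottle=(400,293),gauge=(452,291),dishL=(189,297),dishM=(434,237),dishS=(388,237),rest=(367,181),tub=(364,131))
for k,p in cand.items(): print(k,deep(s,[p])[0].round(0))
hsv=cv2.cvtColor(im,cv2.COLOR_BGR2HSV)
for k in cand: print(k,hsv[cand[k][1],cand[k][0]])
```

```text
spool [672. 113.   6.]
tinA [354. 329.  47.]
tinB [354. 114.  88.]
bottle [434. -52. 100.]
gauge [ 441. -183.   13.]
dishL [432. 405.   5.]
dishM [ 564. -150.    6.]
dishS [564. -44.   8.]
rest [698.   1.   4.]
tub [798.  11.  60.]
spool [ 14  58 167]
tinA [ 23   9 253]
tinB [ 30   2 254]
bottle [ 17  64 124]
gauge [ 26   7 253]
dishL [ 27 113 254]
dishM [ 25 122 254]
dishS [ 25 127 254]
rest [ 27 114 254]
tub [ 30   8 254]
```

View pics/crop1.png

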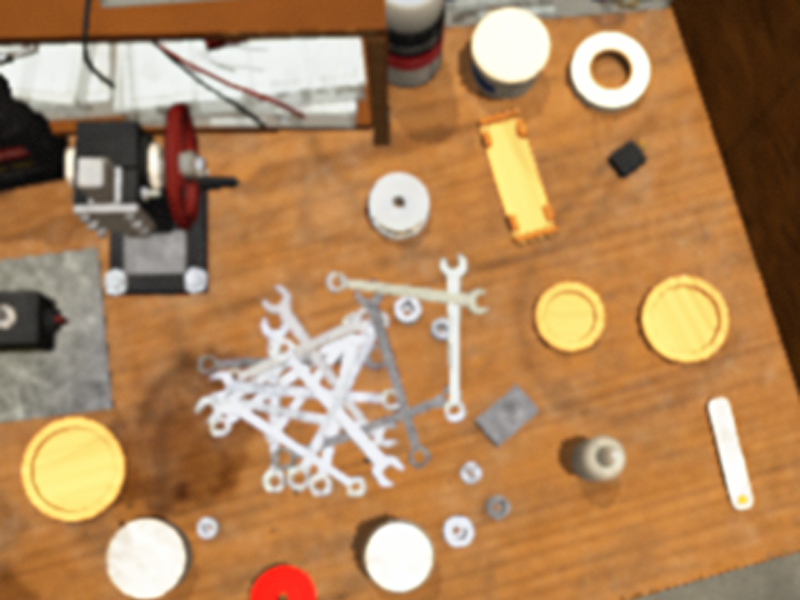

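The crop confirms most of it. (218,333) is 47 mm high, so it is the tin. (319,333) is 88 mm high, so it is the jar. The spool is at (319,192) with pale flanges, the bottle at (400,293), and the gauge at (452,291). The dishes rank by size as 189 > 434 > 388 (px column). Next I'll measure them.

```bash
cat >> h.py <<'E'
from scipy.optimize import least_squares
def mask_at(s,c,r,kind):
    im=s['image'];hsv=cv2.cvtColor(im,cv2.COLOR_RGB2HSV)
    if kind=='wood': m=cv2.inRange(hsv,(18,60,190),(36,200,255))
    elif kind=='white': m=cv2.inRange(hsv,(0,0,150),(179,60,255))
    else: m=cv2.inRange(hsv,(0,0,60),(179,90,255))
    b=np.zeros_like(m);cv2.circle(b,tuple(map(int,c)),r,255,-1);m&=b
    cs,_=cv2.findContours(m,cv2.RETR_EXTERNAL,cv2.CHAIN_APPROX_NONE)
    return max(cs,key=cv2.contourArea)
def circ(s,c,r,kind,R,z):
    k=cv2.convexHull(mask_at(s,c,r,kind)).reshape(-1,2).astype(float)
    k=k+0.5*(k-k.mean(0))/np.linalg.norm(k-k.mean(0),axis=1)[:,None]
    P=plane(s,k,z)[:,:2];cam=rays(s,k)[0][:2]
    (x,y),rr=cv2.minEnclosingCircle(P.astype(np.float32));o=np.array([x,y])
    out=(P-o)@(o-cam)>-0.2*rr*np.linalg.norm(o-cam)
    f=least_squares(lambda q:np.linalg.norm(P[out]-q[:2],axis=1)-R,o,loss='soft_l1',f_scale=1)
    return f.x,rr,np.sqrt(np.mean(f.fun**2))
def rect(s,c,r,kind,z):
    k=mask_at(s,c,r,kind).reshape(-1,2).astype(float)
    return cv2.minAreaRect(plane(s,k,z)[:,:2].astype(np.float32))
E
python3 - <<'E'
from h import *
s=load('top0')
for n,c,r,k,R,z in [('S',(388,237),22,'wood',32,14),('M',(434,237),26,'wood',40,14),('L',(189,297),30,'wood',46,14),('spool',(319,192),18,'white',27,30),('tin',(218,333),24,'white',33,46),('jar',(319,333),22,'white',30,87),('tub',(364,131),24,'white',34.5,62)]:
    o,rr,e=circ(s,c,r,k,R,z); print(n,o.round(1),'encl r %.1f rms %.1f'%(rr,e))
for n,c,r,k,z in [('rest',(367,181),34,'wood',5),('gauge',(452,291),32,'white',9)]:
    print(n,rect(s,c,r,k,z))
print('nozzle',plane(s,[(402,292)],114))
c=mask_at(s,(400,293),18,'white');print(cv2.boundingRect(c))
im=s['image'][265:320,370:430];cv2.imwrite('pics/b.png',cv2.resize(im[:,:,::-1],(600,550)))
E
```

```text
S [566.6 -43.1] encl r 32.8 rms 0.2
M [ 563.2 -147.5] encl r 41.2 rms 0.6
L [430.9 404.5] encl r 47.2 rms 0.5
spool [670.2 112.6] encl r 31.4 rms 1.2
tin [353.7 330.5] encl r 34.9 rms 0.5
jar [357.3 114.1] encl r 29.6 rms 0.7
tub [822.5   8.2] encl r 43.8 rms 3.2
rest ((699.3111572265625, 2.5352935791015625), (110.38328552246094, 41.21510314941406), 14.82229995727539)
gauge ((440.931884765625, -183.15756225585938), (99.93144989013672, 20.396671295166016), 11.411490440368652)
nozzle [[435.05582672 -53.23501291 114.        ]]
(394, 286, 15, 15)
```

View pics/b.png

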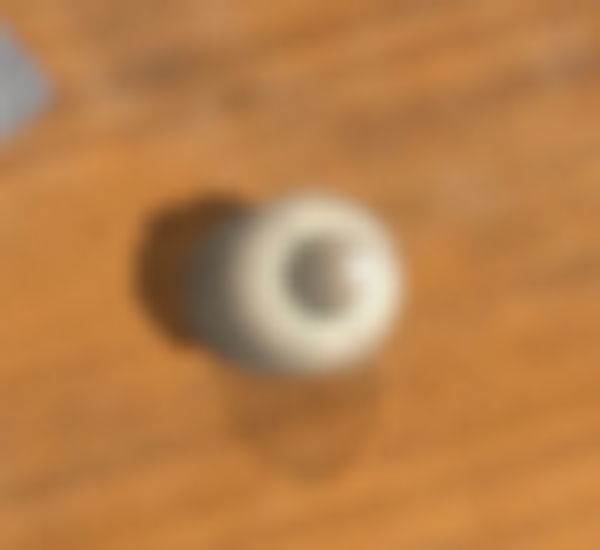

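```bash
cat >> h.py <<'E'
from scipy.spatial.transform import Rotation as Ro
def go(x,y,z,ang=None):
    st=robot.get_state();q=st['eef_rot'];R=Ro.from_quat([q[1],q[2],q[3],q[0]]).as_matrix()
    d=R.T@(np.array([x,y,z])-st['eef_pos'])/10
    a=np.degrees(np.arctan2(R[1,1],R[0,1]));t=0
    if ang is not None: t=-((ang-a+90)%180-90)
    print('delta cm',d.round(2),'turn',round(t,1),'| close ang',round(a,1),'q6',st['qpos'][5].round(2),'q1',st['qpos'][0].round(2),'pos',st['eef_pos'].round(1),'F',st['ft_force'].round(1),'gap',round(st['finger_gap']*85.4,1),'grip',round(st['grasp_force'],1),'t',st['time_s'])
E
python3 - <<'E'
from h import *
s=load('top0')
print('shoulder',plane(s,[(401.8,293.2)],66),'tip',plane(s,[(404.3,292)],112))
im=s['image'];hsv=cv2.cvtColor(im,cv2.COLOR_RGB2HSV)
m=cv2.inRange(hsv,(8,80,205),(36,255,255));b=np.zeros_like(m);cv2.circle(b,(367,181),36,255,-1);m&=b
cs,_=cv2.findContours(m,cv2.RETR_EXTERNAL,cv2.CHAIN_APPROX_NONE);k=max(cs,key=cv2.contourArea).reshape(-1,2).astype(float)
for z in(5,13):print('rest',cv2.minAreaRect(plane(s,k,z)[:,:2].astype(np.float32)))
go(353.7,330.5,200)
E
```

```text
shoulder [[434.55342156 -61.11488921  66.        ]] tip [[435.10291422 -58.23007904 112.        ]]
rest ((712.6635131835938, 8.076499938964844), (104.5820541381836, 143.8918914794922), 79.01444244384766)
rest ((710.2337646484375, 8.858001708984375), (103.7801742553711, 142.78860473632812), 79.01444244384766)
delta cm [-19.67 -15.74  10.31] turn 0 | close ang 67.0 q6 -0.06 q1 1.11 pos [234.  552.3 302.8] F [ 0.8  0.8 -0.1] gap 85.3 grip 0.0 t 0.1
```

arm_command(
  deltas=[-19.67,-15.74,10.3,0,-19.67,-15.74,10.3,0,-19.67,-15.74,10.3,0,-19.67,-15.74,10.3,0,-19.67,-15.74,10.3,0,-19.67,-15.74,10.3,0,-19.67,-15.74,10.3,0],
  hand=8.54,
  newtons=40,
)

```text
time_s: 0.98
eef_pos: [353.6, 331.4, 201.2]
eef_rot: [-0.0, 0.199, 0.98, 0.0]
ft_force: [0.7, 0.9, -0.0]
finger_gap: 1.0
grasp_force: 0.0
```

```bash
python3 -c "
from h import *
go(353.7,330.5,90)"
```

```text
delta cm [-0.04 -0.08 11.12] turn 0 | close ang 67.1 q6 -0.49 q1 0.68 pos [353.6 331.4 201.2] F [ 0.7  0.9 -0. ] gap 85.4 grip 0.0 t 0.975
```

arm_command(
  deltas=[0,-0.1,5.5,0,0,-0.1,9.0,0,0,-0.1,11.1,0,0,-0.1,11.1,0],
)

```text
time_s: 1.48
eef_pos: [352.1, 330.3, 88.4]
eef_rot: [-0.001, 0.198, 0.98, -0.001]
ft_force: [-0.2, 0.5, 0.1]
finger_gap: 1.002
grasp_force: 0.0
```

arm_command(
  deltas=[0,0,0,0,0,0,0,0,0,0,0,0,0,0,0,0,0,0,0,0,0,0,0,0],
  hand=5.5,
)

```text
time_s: 2.22
eef_pos: [354.1, 330.8, 92.0]
eef_rot: [0.001, 0.199, 0.98, 0.002]
ft_force: [-1.6, 1.6, 5.9]
finger_gap: 0.758
grasp_force: 45.4
```

```bash
python3 -c "
from h import *
go(353.7,330.5,90)
s=snap('side','side1');i=s['image'][230:400,300:480,::-1];cv2.imwrite('pics/c2.png',cv2.resize(i,(630,595)))"
```

```text
delta cm [ 0.02 -0.05  0.2 ] turn 0 | close ang 67.0 q6 -0.49 q1 0.68 pos [354.1 330.8  92. ] F [-1.6  1.6  5.9] gap 64.7 grip 45.4 t 2.225
```

View pics/c2.png

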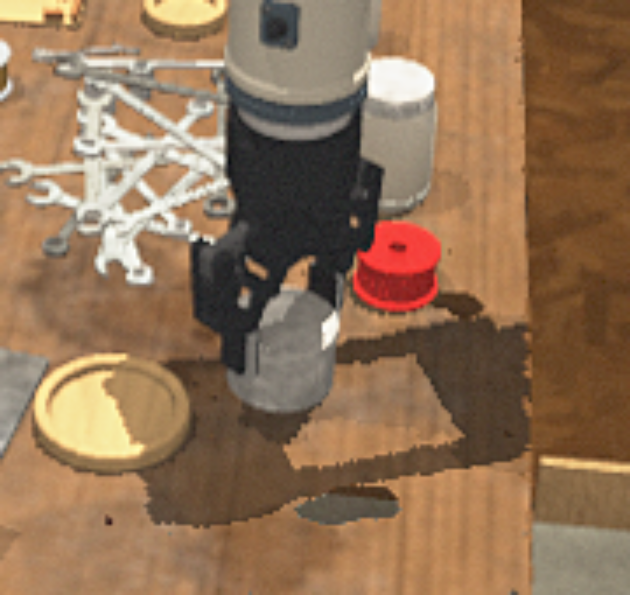

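The side view shows the tin held squarely between the pads at (280,350) in the crop. Next I lift it and carry it to the large dish.

arm_command(
  deltas=[0,0,-3,0,0,0,-6,0,0,0,-6,0],
)

```text
time_s: 2.65
eef_pos: [354.4, 330.6, 152.5]
eef_rot: [0.002, 0.199, 0.98, 0.002]
ft_force: [1.0, 0.4, -1.1]
finger_gap: 0.755
grasp_force: 45.3
```

```bash
python3 -c "
from h import *
go(430.9,404.5,150)"
```

```text
delta cm [-4.16  9.79  0.3 ] turn 0 | close ang 67.0 q6 -0.49 q1 0.68 pos [354.4 330.6 152.5] F [ 1.   0.4 -1.1] gap 64.5 grip 45.3 t 2.65
```

arm_command(
  deltas=[-2.0,4.9,0.2,0,-4.16,9.79,0.2,0,-4.16,9.79,0.2,0,-4.16,9.79,0.2,0],
)

```text
time_s: 3.15
eef_pos: [429.3, 403.2, 145.7]
eef_rot: [-0.001, 0.199, 0.98, -0.002]
ft_force: [-0.6, 0.1, -1.8]
finger_gap: 0.758
grasp_force: 45.4
```

```bash
python3 -c "
from h import *
go(430.9,404.5,98)
s=snap('top','t1');i=s['image'][250:350,140:250,::-1];cv2.imwrite('pics/c3.png',cv2.resize(i,(660,600)))
# re-check tin top centre
"
```

```text
delta cm [-0.11  0.2   4.76] turn 0 | close ang 67.0 q6 -0.47 q1 0.7 pos [429.3 403.2 145.7] F [-0.6  0.1 -1.8] gap 64.8 grip 45.4 t 3.15
```

View pics/c3.png

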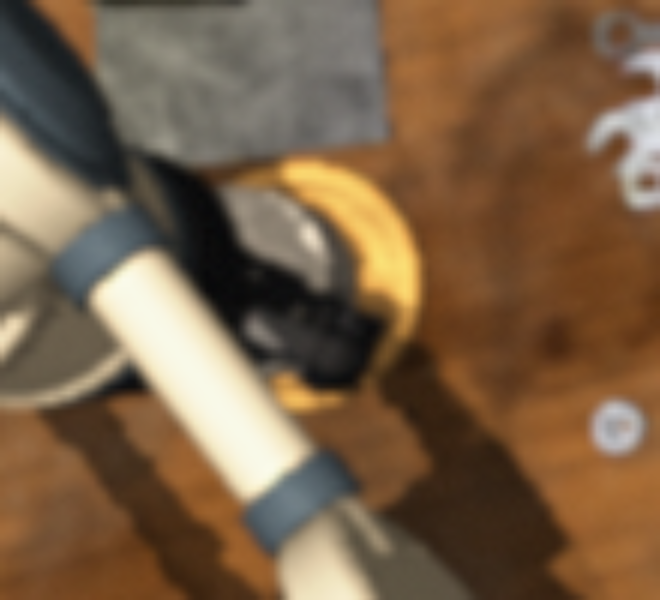

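The tin is held above the large dish and mostly hidden by the arm. I'll settle the arm and correct.

arm_command(
  deltas=[0,0,0,0,0,0,0,0,0,0,0,0],
)

```text
time_s: 3.58
eef_pos: [429.8, 403.6, 148.6]
eef_rot: [0.0, 0.199, 0.98, 0.0]
ft_force: [1.4, 0.7, -0.8]
finger_gap: 0.756
grasp_force: 45.4
```

```bash
python3 -c "
from h import *
go(430.9,404.5,100)"
```

```text
delta cm [-0.07  0.12  4.86] turn 0 | close ang 67.0 q6 -0.47 q1 0.7 pos [429.8 403.6 148.6] F [ 1.4  0.7 -0.8] gap 64.5 grip 45.4 t 3.575
```

arm_command(
  deltas=[-0.07,0.1,2,0,-0.07,0.1,4,0,-0.07,0.1,4.7,0,-0.07,0.1,4.7,0,-0.07,0.1,4.7,0],
)

```text
time_s: 4.2
eef_pos: [430.9, 404.4, 100.5]
eef_rot: [-0.0, 0.199, 0.98, -0.0]
ft_force: [-0.3, 0.9, -1.5]
finger_gap: 0.756
grasp_force: 45.4
```

arm_command(
  deltas=[0,0,0.15,0,0,0,0.3,0,0,0,0.4,0,0,0,0.4,0],
)

```text
time_s: 4.7
eef_pos: [431.1, 404.5, 98.1]
eef_rot: [0.0, 0.199, 0.98, 0.0]
ft_force: [-3.7, -2.1, 5.9]
finger_gap: 0.756
grasp_force: 46.0
```

```bash
python3 -c "
from h import *
go(430.9,404.5,97)"
```

```text
delta cm [ 0.01 -0.01  0.11] turn 0 | close ang 67.0 q6 -0.47 q1 0.7 pos [431.1 404.5  98.1] F [-3.7 -2.1  5.9] gap 64.5 grip 46.0 t 4.7
```

arm_command(
  deltas=[0,0,0,0,0,0,0,0,0,0,0,0,0,0,-2,0,0,0,-6,0,0,0,-12,0,0,0,-12,0],
  hand=8.54,
)

```text
time_s: 5.58
eef_pos: [432.6, 405.8, 225.9]
eef_rot: [0.004, 0.199, 0.98, 0.005]
ft_force: [0.5, 0.1, -0.3]
finger_gap: 0.998
grasp_force: 0.0
```

```bash
python3 -c "
from h import *
go(670.2,112.6,220,90)
s=snap('side','s2')
print(deep(s,[(332,347),(332,335)]))
"
```

```text
delta cm [-33.31 -17.74   0.59] turn -23.0 | close ang 67.0 q6 -0.47 q1 0.7 pos [432.6 405.8 225.9] F [ 0.5  0.1 -0.3] gap 85.2 grip 0.0 t 5.575
[[417.9026365  432.32978198  35.1144649 ]
 [423.72363645 418.88128467  53.45306526]]
```

arm_command(
  deltas=[-4,-6,0,-8,-8,-12,0,-16,-12,-18,0,-23,-16.3,-24,0,-23,-16.3,-26.3,0,-23,-16.3,-26.3,0,-23,-16.3,-26.3,0,-23,-16.3,-26.3,0,-23],
)

```text
time_s: 6.62
eef_pos: [478.2, 100.0, 216.6]
eef_rot: [-0.0, -0.001, 1.0, 0.0]
ft_force: [-0.3, -1.0, 0.1]
finger_gap: 1.001
grasp_force: 0.0
```

```bash
python3 -c "
from h import *
go(670.2,112.6,220,90)
s=snap('top','t2')
for a in [('tin',(189,297),26,'any',33,52),('L',(189,297),30,'wood',46,14),('spool',(319,192),18,'white',27,30)]:
  try: print(a[0],circ(s,*a[1:]))
  except Exception as e: print(e)
i=s['image'][150:350,140:400,::-1];cv2.imwrite('pics/c4.png',cv2.resize(i,(780,600)))
hsv=cv2.cvtColor(i,cv2.COLOR_BGR2HSV);print(hsv[147,49],hsv[147,60])
"
```

```text
delta cm [-19.2    1.21  -0.35] turn 0.1 | close ang 90.1 q6 -1.44 q1 0.14 pos [478.2 100.  216.6] F [-0.3 -1.   0.1] gap 85.5 grip 0.0 t 6.625
tin (array([430.74606492, 403.99067528]), 37.357994079589844, np.float64(0.8387656272796423))
L (array([430.95088017, 402.52644123]), 46.783756256103516, np.float64(1.0413241631642245))
spool (array([670.24679493, 112.79425083]), 30.815927505493164, np.float64(0.7374952000177609))
[ 21  17 248] [ 17  50 159]
```

View pics/c4.png

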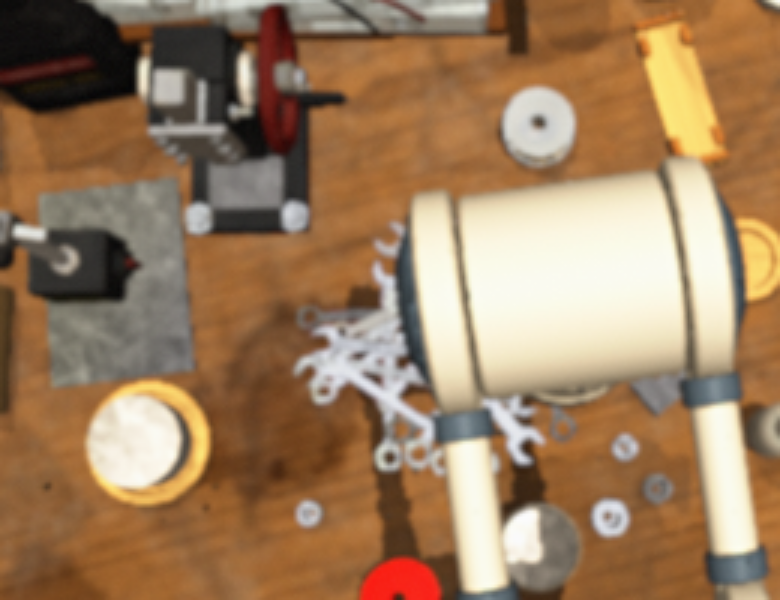

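Tin is seated; offset matches parallax. I'll check the wrist height against the 270 mm shelf before going down at the spool.

```bash
python3 -c "
from h import *
s=load('side0')
print(deep(s,[(395,110),(400,135),(410,145),(420,170),(420,225),(410,245)]).round(0))
d=load('top0')
P=deep(d,[(u,v) for v in range(60,175,1) for u in range(290,345,3)]);m=(P[:,2]>120)&(P[:,1]<175);print('shelf',P[m].min(0),P[m].max(0))
"
```

```text
[[265. 583. 586.]
 [257. 583. 555.]
 [243. 583. 544.]
 [227. 588. 515.]
 [221. 589. 438.]
 [233. 587. 403.]]
shelf [395.77491888  57.57115878 120.17529701] [ 907.46347371  172.41062247 1048.38184203]
```

arm_command(
  deltas=[-6,1.2,0,0,-12,1.2,0,0,-18,1.2,0,0,-19.2,1.2,0,0,-19.2,1.2,4,0,-19.2,1.2,8,0,-19.2,1.2,8,0,-19.2,1.2,8,0],
)

```text
time_s: 7.68
eef_pos: [670.8, 111.8, 138.5]
eef_rot: [0.001, -0.001, 1.0, 0.0]
ft_force: [0.2, -0.6, 0.5]
finger_gap: 1.0
grasp_force: 0.0
```

```bash
python3 -c "
from h import *
go(670.2,112.6,80,90)"
```

```text
delta cm [0.07 0.08 5.85] turn 0.1 | close ang 90.1 q6 -1.46 q1 0.12 pos [670.8 111.8 138.5] F [ 0.2 -0.6  0.5] gap 85.4 grip 0.0 t 7.675
```

arm_command(
  deltas=[0,0,2,0,0,0,4,0,0,0,5.8,0,0,0,5.8,0,0,0,5.8,0],
)

```text
time_s: 8.3
eef_pos: [670.5, 110.7, 79.0]
eef_rot: [0.0, -0.0, 1.0, 0.0]
ft_force: [0.1, -0.1, 0.6]
finger_gap: 0.999
grasp_force: 0.0
```

arm_command(
  deltas=[0,0,0,0,0,0,0,0,0,0,0,0,0,0,0,0,0,0,0,0,0,0,0,0],
  hand=4.5,
)

```text
time_s: 9.05
eef_pos: [671.0, 110.9, 80.3]
eef_rot: [0.001, -0.0, 1.0, 0.0]
ft_force: [0.1, 0.2, 6.0]
finger_gap: 0.614
grasp_force: 42.8
```

arm_command(
  deltas=[0,0,-2,0,0,0,-5,0,0,0,-5,0,0,0,-5,0],
)

```text
time_s: 9.55
eef_pos: [670.1, 110.8, 128.0]
eef_rot: [-0.001, -0.0, 1.0, -0.0]
ft_force: [-0.8, 1.4, -1.6]
finger_gap: 0.611
grasp_force: 42.3
```

```bash
python3 -c "
from h import *
go(563.2,-147.5,130)
s=snap('side','s3');i=s['image'][130:290,240:400,::-1];cv2.imwrite('pics/c5.png',cv2.resize(i,(600,600)))"
```

```text
delta cm [ 10.71 -25.82  -0.18] turn 0 | close ang 90.0 q6 -1.46 q1 0.11 pos [670.1 110.8 128. ] F [-0.8  1.4 -1.6] gap 52.1 grip 42.3 t 9.55
```

View pics/c5.png

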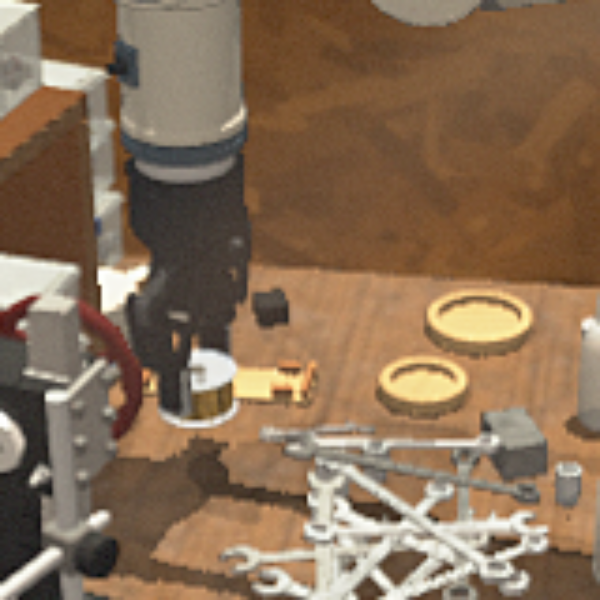

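Spool is held level at (200,385) in the crop. I'll cross-check the dish positions from the side view.

```bash
python3 -c "
from h import *
s=load('s3')
for n,c,r,R in[('M',(240+478/3.75,130+322/3.75),20,40),('S',(240+423/3.75,130+385/3.75),17,32)]:
  print(n,circ(s,c,r,'wood',R,14))
for t in('t2',):
  s=load(t)
  for n,c,r,R in[('M',(434,237),26,40),('S',(388,237),22,32)]: print(n,circ(s,c,r,'wood',R,14))
"
```

```text
M (array([ 563.35255339, -145.61394579]), 41.329376220703125, np.float64(0.5181221220015398))
S (array([566.59076104, -41.49001937]), 33.34761428833008, np.float64(0.7937761694039057))
M (array([ 562.39025347, -146.98105516]), 40.656856536865234, np.float64(0.4356197932887603))
S (array([565.03951227, -42.79339081]), 31.209943771362305, np.float64(0.9840630701535816))
```

arm_command(
  deltas=[2.5,-6,0,0,5,-12,0,0,7.5,-18,0,0,10,-24,0,0,10.7,-25.8,0,0,10.7,-25.8,0,0,10.7,-25.8,0,0,10.7,-25.8,0,0],
)

```text
time_s: 10.6
eef_pos: [563.9, -146.0, 128.3]
eef_rot: [-0.0, -0.001, 1.0, 0.0]
ft_force: [-0.1, 0.0, -1.5]
finger_gap: 0.61
grasp_force: 42.5
```

```bash
python3 -c "
from h import *
go(563.2,-147.5,90)"
```

```text
delta cm [ 0.06 -0.15  3.83] turn 0 | close ang 90.1 q6 -1.89 q1 -0.31 pos [ 563.9 -146.   128.3] F [-0.1  0.  -1.5] gap 52.1 grip 42.5 t 10.6
```

arm_command(
  deltas=[0,-0.1,2,0,0,-0.1,3.5,0,0,-0.1,3.9,0,0,-0.1,4.1,0,0,-0.1,4.3,0,0,-0.1,4.3,0],
)

```text
time_s: 11.35
eef_pos: [563.9, -148.4, 86.5]
eef_rot: [0.001, -0.0, 1.0, -0.0]
ft_force: [-0.1, 0.3, -1.5]
finger_gap: 0.609
grasp_force: 42.5
```

```bash
python3 -c "
from h import *
go(563.8,-147,86)"
```

```text
delta cm [0.01 0.14 0.05] turn 0 | close ang 90.0 q6 -1.89 q1 -0.32 pos [ 563.9 -148.4   86.5] F [-0.1  0.3 -1.5] gap 52.0 grip 42.5 t 11.35
```

arm_command(
  deltas=[0,0.1,0,0,0,0.1,0.1,0,0,0.1,0.2,0,0,0.1,0.2,0],
)

```text
time_s: 11.85
eef_pos: [563.9, -147.4, 86.2]
eef_rot: [0.001, -0.0, 1.0, -0.0]
ft_force: [-5.1, 0.9, 10.3]
finger_gap: 0.61
grasp_force: 43.5
```

```bash
python3 -c "
from h import *
go(563.8,-147,86)"
```

```text
delta cm [0.01 0.04 0.02] turn 0 | close ang 90.0 q6 -1.89 q1 -0.31 pos [ 563.9 -147.4   86.2] F [-5.1  0.9 10.3] gap 52.1 grip 43.5 t 11.85
```

arm_command(
  deltas=[0,0,0,0,0,0,0,0,0,0,0,0,0,0,-2,0,0,0,-6,0,0,0,-12,0,0,0,-13,0,0,0,-13,0],
  hand=8.54,
)

```text
time_s: 12.85
eef_pos: [564.0, -147.4, 216.1]
eef_rot: [0.002, -0.0, 1.0, -0.001]
ft_force: [0.7, -0.7, -0.5]
finger_gap: 1.002
grasp_force: 0.0
```

```bash
python3 -c "
from h import *
go(434.8,-59.5,220)
s=snap('side','s4')
i=s['image'][150:290,300:460,::-1];cv2.imwrite('pics/c6.png',cv2.resize(i,(680,595)))
s=snap('top','t4')"
```

```text
delta cm [12.92  8.8  -0.44] turn 0 | close ang 90.0 q6 -1.89 q1 -0.31 pos [ 564.  -147.4  216.1] F [ 0.7 -0.7 -0.5] gap 85.6 grip 0.0 t 12.85
```

View pics/c6.png

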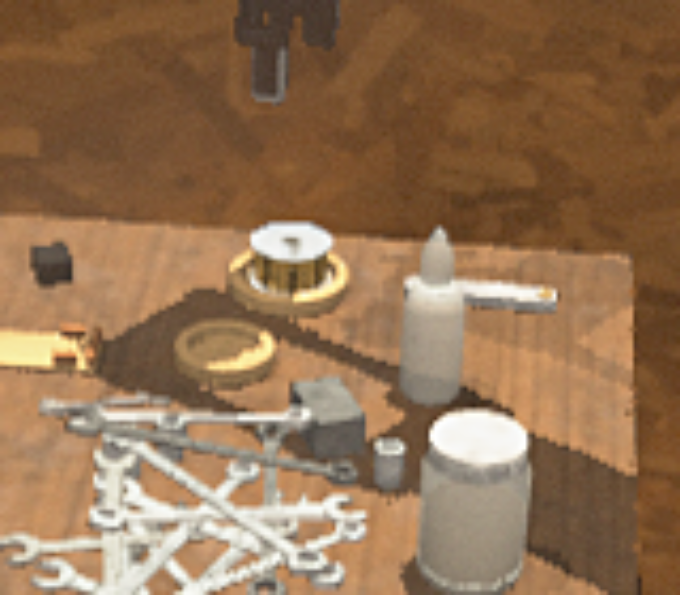

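Spool sits flat in the middle dish (290,265), and the bottle tip is at (438,228) in the crop. Next I triangulate the bottle.

```bash
python3 -c "
from h import *
s=load('s4');f=4.25
print('tip',plane(s,[(300+438/f,150+228/f)],112))
print('body bottom edges near/base',plane(s,[(300+431/f,150+403/f)],0), 'mid axis', plane(s,[(300+432/f,150+393/f)],0))
t=load('top0');print('rest/dirs',rays(s,[(403,203)])[1])
go(434.8,-59.5,220)
"
```

```text
tip [[436.66343655 -61.64011045 112.        ]]
body bottom edges near/base [[429.27553669 -44.9409346    0.        ]] mid axis [[432.41725412 -56.51620002   0.        ]]
rest/dirs [[ 0.25260334 -0.86042328 -0.46444317]]
delta cm [12.83  8.77 -0.7 ] turn 0 | close ang 90.0 q6 -1.89 q1 -0.31 pos [ 563.1 -147.1  212.7] F [-0.1  0.3 -0.1] gap 85.3 grip 0.0 t 12.95
```

arm_command(
  deltas=[4,3,0,0,8,6,0,0,12,8,0,0,12.8,8.6,0,0,12.8,8.6,0,0,12.8,8.6,0,0,12.8,8.6,0,0],
)

```text
time_s: 13.82
eef_pos: [436.1, -61.8, 213.5]
eef_rot: [-0.0, -0.0, 1.0, 0.0]
ft_force: [0.1, -0.5, -0.5]
finger_gap: 0.996
grasp_force: 0.0
```

```bash
python3 -c "
from h import *
go(435,-61,117)"
```

```text
delta cm [0.1  0.08 9.65] turn 0 | close ang 90.0 q6 -1.79 q1 -0.22 pos [436.1 -61.8 213.5] F [ 0.1 -0.5 -0.5] gap 85.0 grip 0.0 t 13.825
```

arm_command(
  deltas=[0.1,0.1,4,0,0.1,0.1,7,0,0.1,0.1,8.5,0,0.1,0.1,9,0,0.1,0.1,9.3,0,0.1,0.1,9.5,0,0.1,0.1,9.5,0],
  newtons=30,
)

```text
time_s: 14.7
eef_pos: [434.8, -60.4, 119.5]
eef_rot: [0.0, -0.0, 1.0, -0.0]
ft_force: [-0.8, -1.1, 0.6]
finger_gap: 0.996
grasp_force: 0.0
```

arm_command(
  deltas=[0,0,0,0,0,0,0,0,0,0,0,0,0,0,0,0,0,0,0,0,0,0,0,0,0,0,0,0,0,0,0,0],
  hand=3.2,
)

```text
time_s: 15.7
eef_pos: [434.6, -60.3, 119.1]
eef_rot: [0.0, -0.0, 1.0, 0.0]
ft_force: [-0.0, 1.9, 3.0]
finger_gap: 0.431
grasp_force: 30.7
```

```bash
python3 -c "
from h import *
go(435,-61,117)"
```

```text
delta cm [-0.04 -0.07  0.21] turn 0 | close ang 90.0 q6 -1.79 q1 -0.22 pos [434.6 -60.3 119.1] F [-0.   1.9  3. ] gap 36.8 grip 30.7 t 15.7
```

arm_command(
  deltas=[0,0,-1.5,0,0,0,-3.5,0,0,0,-4,0,0,0,-4,0,0,0,-4,0],
)

```text
time_s: 16.32
eef_pos: [434.2, -60.3, 158.0]
eef_rot: [-0.001, -0.0, 1.0, 0.0]
ft_force: [-0.0, -0.1, -0.1]
finger_gap: 0.428
grasp_force: 30.3
```

```bash
python3 -c "
from h import *
go(566,-42.6,160)
s=snap('side','s5');i=s['image'][130:290,320:480,::-1];cv2.imwrite('pics/c7.png',cv2.resize(i,(600,600)))"
```

```text
delta cm [-13.18   1.77  -0.21] turn 0 | close ang 90.0 q6 -1.79 q1 -0.22 pos [434.2 -60.3 158. ] F [-0.  -0.1 -0.1] gap 36.6 grip 30.3 t 16.325
```

View pics/c7.png

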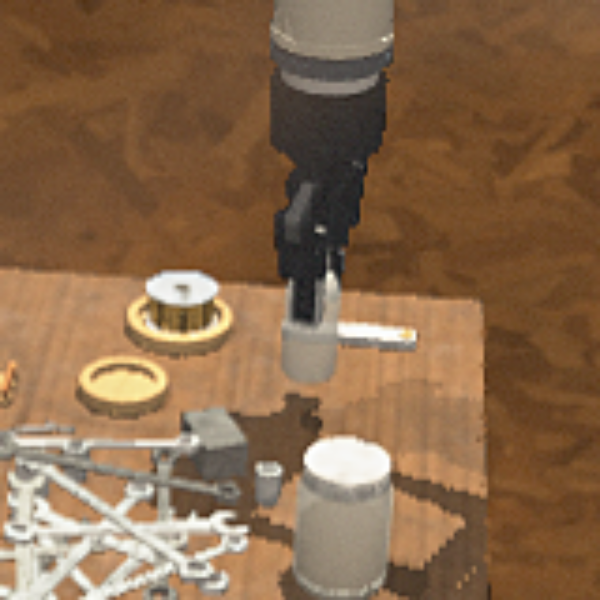

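Bottle is lifted upright at (310,350). I'll measure its offset from the tool axis.

```bash
cat >> h.py <<'E'
def proj(s,P):
    E=np.array(s['extrinsics']);p=np.atleast_2d(P)@E[:3,:3].T+E[:3,3];p=p*[1,-1,-1]
    K=np.array([[s['fx'],0,s['cx']],[0,s['fy'],s['cy']],[0,0,1.]])
    return cv2.projectPoints(p,np.zeros(3),np.zeros(3),K,np.array(s['dist'],float))[0].reshape(-1,2)
E
python3 -c "
from h import *
s=load('s5')
for z in(39,60,80): print(z,proj(s,[434.2,-60.3,z]))
print('px per mm x',proj(s,[444.2,-60.3,50])-proj(s,[434.2,-60.3,50]))
g=cv2.cvtColor(s['image'],cv2.COLOR_RGB2HSV)
for v in (220,222,224,226,228): 
  r=g[v,385:420,1]; w=np.where(r<70)[0]+385; print(v,w.min(),w.max(),len(w))
# previously standing bottle
s=load('s4');g=cv2.cvtColor(s['image'],cv2.COLOR_RGB2HSV)
for v in (225,230,235,240): 
  r=g[v,385:420,1]; w=np.where(r<70)[0]+385; print(v,w.min(),w.max(),len(w))
for z in(0,30): print(proj(s,[434.6,-60.3,z]))
"
```

```text
39 [[402.26056615 228.86543292]]
60 [[402.70327196 221.8467632 ]]
80 [[403.12915216 215.07263623]]
px per mm x [[-3.66381346 -0.75017283]]
220 396 419 24
222 395 419 15
224 395 409 15
226 395 408 14
228 395 408 14
225 395 408 14
230 394 408 15
235 394 407 14
240 394 407 14
[[401.30603328 241.61839239]]
[[401.92637264 231.81383784]]
```

Bottle is centred within 1 mm, so I carry it to the small dish.

arm_command(
  deltas=[-3,0.5,0,0,-6,0.9,0,0,-9,1.3,0,0,-12,1.7,0,0,-13.1,1.8,0,0,-13.1,1.8,0,0,-13.1,1.8,0,0,-13.1,1.8,0,0],
)

```text
time_s: 17.38
eef_pos: [564.9, -42.4, 159.1]
eef_rot: [0.0, -0.0, 1.0, -0.0]
ft_force: [0.6, 0.2, -0.3]
finger_gap: 0.428
grasp_force: 30.3
```

```bash
python3 -c "
from h import *
go(565.5,-42.6,125)"
```

```text
delta cm [-0.06 -0.02  3.41] turn 0 | close ang 90.0 q6 -1.71 q1 -0.13 pos [564.9 -42.4 159.1] F [ 0.6  0.2 -0.3] gap 36.6 grip 30.3 t 17.375
```

arm_command(
  deltas=[0,0,1.5,0,0,0,2.6,0,0,0,3.0,0,0,0,3.2,0,0,0,3.4,0,0,0,3.5,0,0,0,3.5,0],
)

```text
time_s: 18.25
eef_pos: [566.0, -42.3, 125.1]
eef_rot: [0.001, -0.0, 1.0, -0.0]
ft_force: [-1.0, 0.3, 5.2]
finger_gap: 0.429
grasp_force: 30.8
```

```bash
python3 -c "
from h import *
go(565.5,-42.6,125)"
```

```text
delta cm [ 0.05 -0.03  0.01] turn 0 | close ang 90.0 q6 -1.71 q1 -0.13 pos [566.  -42.3 125.1] F [-1.   0.3  5.2] gap 36.7 grip 30.8 t 18.25
```

arm_command(
  deltas=[0,0,0,0,0,0,0,0,0,0,0,0,0,0,-1,0,0,0,-4,0,0,0,-8,0,0,0,-11,0,0,0,-11,0],
  hand=7,
)

```text
time_s: 19.25
eef_pos: [566.6, -42.4, 238.2]
eef_rot: [0.003, -0.0, 1.0, -0.0]
ft_force: [0.0, -0.3, 0.1]
finger_gap: 0.819
grasp_force: 0.0
```

```bash
python3 -c "
from h import *
s=snap('top','t5');s2=snap('side','s6')
r=rect(s,(452,291),32,'white',9);print(r)
go(r[0][0],r[0][1],150,r[2]+90)
i=s2['image'][130:290,300:460,::-1];cv2.imwrite('pics/c8.png',cv2.resize(i,(600,600)))"
```

```text
((386.4869689941406, -172.52688598632812), (110.61083984375, 30.217769622802734), 81.94741821289062)
delta cm [ 17.91 -13.01   8.37] turn -81.9 | close ang 90.0 q6 -1.71 q1 -0.13 pos [565.5 -42.3 233.8] F [ 0.   0.1 -1.3] gap 69.9 grip 0.0 t 19.35
```

View pics/c8.png

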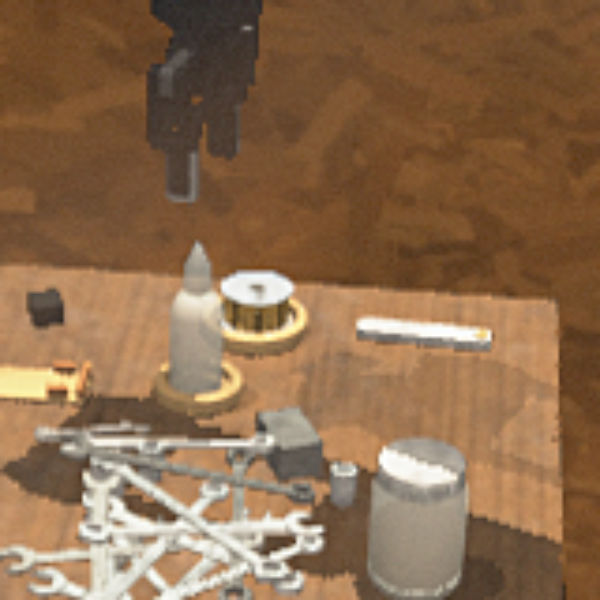

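Bottle stands upright in the small dish at (197,340). Next is the gauge, which lies undisturbed at (425,332).

arm_command(
  deltas=[4,-4.5,0,-4,8,-9,0,-8,12,-13.5,0,-11.4,12.5,-14.2,4,-11.4,12.5,-14.2,9,-11.4,12.5,-14.2,11.5,-11.4,12.5,-14.2,11.5,-11.4,12.5,-14.2,11.5,-11.4],
  hand=3.6,
)

```text
time_s: 20.35
eef_pos: [440.8, -184.4, 119.4]
eef_rot: [0.0, -0.1, 0.995, -0.0]
ft_force: [-0.4, -0.0, -0.2]
finger_gap: 0.421
grasp_force: 0.0
```

```bash
python3 -c "
from h import *
go(440.7,-184.3,84,101.4)"
```

```text
delta cm [0.01 0.01 3.54] turn 0.0 | close ang 101.4 q6 -2.24 q1 -0.47 pos [ 440.8 -184.4  119.4] F [-0.4 -0.  -0.2] gap 36.0 grip 0.0 t 20.35
```

arm_command(
  deltas=[0,0,2,0,0,0,3.3,0,0,0,3.8,0,0,0,4.0,0,0,0,4.0,0],
)

```text
time_s: 20.98
eef_pos: [440.8, -184.4, 79.4]
eef_rot: [0.0, -0.1, 0.995, -0.0]
ft_force: [-0.6, 0.0, 0.2]
finger_gap: 0.423
grasp_force: 0.0
```

arm_command(
  deltas=[0,0,0.1,0,0,0,0.15,0,0,0,0.15,0],
)

```text
time_s: 21.35
eef_pos: [440.6, -184.3, 77.4]
eef_rot: [0.0, -0.1, 0.995, -0.0]
ft_force: [-0.3, 0.2, -0.5]
finger_gap: 0.421
grasp_force: 0.0
```

arm_command(
  deltas=[0,0,0.1,0,0,0,0.15,0,0,0,0.15,0],
)

```text
time_s: 21.72
eef_pos: [440.5, -184.3, 75.8]
eef_rot: [-0.0, -0.1, 0.995, 0.0]
ft_force: [0.4, 0.3, 0.1]
finger_gap: 0.423
grasp_force: 0.0
```

arm_command(
  deltas=[0,0,0.08,0,0,0,0.1,0,0,0,0.1,0],
)

```text
time_s: 22.1
eef_pos: [440.6, -184.3, 74.9]
eef_rot: [0.0, -0.1, 0.995, -0.0]
ft_force: [0.3, -0.2, 0.2]
finger_gap: 0.423
grasp_force: 0.0
```

arm_command(
  deltas=[0,0,0,0,0,0,0,0,0,0,0,0,0,0,0,0,0,0,0,0],
  hand=1.2,
  newtons=40,
)

```text
time_s: 22.72
eef_pos: [440.7, -184.4, 75.1]
eef_rot: [0.0, -0.1, 0.995, -0.0]
ft_force: [0.9, -0.1, 2.5]
finger_gap: 0.195
grasp_force: 40.2
```

```bash
python3 -c "
from h import *
go(440.7,-184.3,130,101.4)
s=load('t5');im=s['image'];print(robot.get_state()['ft_force'])
i=im[140:225,320:420,::-1];cv2.imwrite('pics/c9.png',cv2.resize(i,(700,595)))"
```

```text
delta cm [-0.    0.01 -5.49] turn 0.0 | close ang 101.4 q6 -2.24 q1 -0.47 pos [ 440.7 -184.4   75.1] F [ 0.9 -0.1  2.5] gap 16.7 grip 40.2 t 22.725
[ 0.90699006 -0.10361697  2.4528532 ]
```

View pics/c9.png

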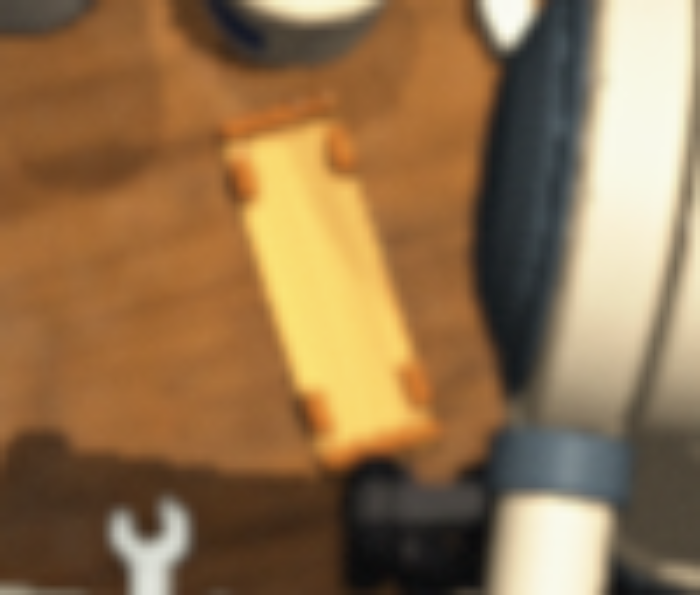

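The rest is clear in this crop. Its trough runs from the far bar at (287,130) to the near bar at (370,432), and the gauge is gripped. I'll compute the rest centre.

```bash
python3 -c "
from h import *
s=load('t5');f=7
def w(p,z): return plane(s,[(320+a/f,140+b/f) for a,b in p],z)[:,:2]
A=w([(245,140),(330,120),(325,440),(412,420)],5);print('trough corners',A.round(1).tolist(),A.mean(0))
B=w([(228,133),(330,102),(320,462),(438,430)],13);print('bars',B.round(1).tolist(),B.mean(0))
P=w([(243,180),(341,148),(317,412),(414,383)],13);print('posts',P.mean(0),P.round(1).tolist())
for t in('top0','t2','t4','t5'):print(rect(load(t),(367,181),34,'wood',5))
"
```

```text
trough corners [[748.6, 27.8], [755.4, -0.9], [645.2, 3.3], [651.8, -25.7]] [700.25727      1.11493801]
bars [[748.3, 34.0], [758.9, -0.2], [635.9, 5.9], [646.5, -33.1]] [697.40543947   1.65594721]
posts [697.50954702   1.6771674 ] [[732.0, 29.3], [742.9, -3.5], [652.8, 6.5], [662.4, -25.6]]
((699.3111572265625, 2.5352935791015625), (110.38328552246094, 41.21510314941406), 14.82229995727539)
((686.1298828125, -0.2611503601074219), (135.43893432617188, 43.15679931640625), 11.237070083618164)
((699.464599609375, 3.2349853515625), (106.73341369628906, 39.32140350341797), 16.53986167907715)
((699.1366577148438, 3.159740447998047), (107.40477752685547, 39.363807678222656), 16.53986167907715)
```

arm_command(
  deltas=[0,0,-1.5,0,0,0,-5.5,0,0,0,-10,0,0,0,-13,0,0,0,-13,0,0,0,-13,0],
)

```text
time_s: 23.48
eef_pos: [440.3, -184.2, 203.9]
eef_rot: [-0.001, -0.1, 0.995, 0.0]
ft_force: [0.3, -0.3, -1.2]
finger_gap: 0.192
grasp_force: 39.8
```

```bash
python3 -c "
from h import *
go(698.5,2.3,200,104.8)
s=snap('side','s7');snap('top','t7');i=s['image'][100:280,340:520,::-1];cv2.imwrite('pics/c10.png',cv2.resize(i,(600,600)))"
```

```text
delta cm [-29.01  13.16   0.37] turn -3.4 | close ang 101.4 q6 -2.24 q1 -0.47 pos [ 440.3 -184.2  203.9] F [ 0.3 -0.3 -1.2] gap 16.4 grip 39.8 t 23.475
```

View pics/c10.png

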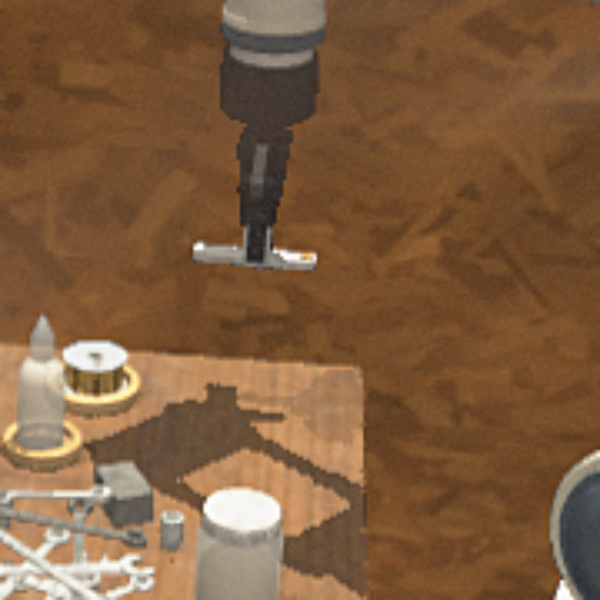

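Gauge hangs level and centred in the fingers (193–317, fingers at 258). The rest centre is about (698, 1.8), its axis about 15.5°. I'm carrying the gauge there.

arm_command(
  deltas=[-5,2.3,-2,-1,-10,4.5,-2,-2,-15,6.8,-2,-3,-20,9.1,-2,-4,-25,11.3,-2,-4,-28.95,13.1,-2,-4,-28.95,13.1,-2,-4,-28.95,13.1,-2,-4],
)

```text
time_s: 24.58
eef_pos: [697.8, 1.2, 223.1]
eef_rot: [-0.002, -0.134, 0.991, 0.0]
ft_force: [-0.3, 0.4, -0.7]
finger_gap: 0.195
grasp_force: 39.8
```

arm_command(
  deltas=[0,0,4,0,0,0,8,0,0,0,11,0,0,0,11,0,0,0,11,0,0,0,11,0],
)

```text
time_s: 25.32
eef_pos: [699.2, 1.1, 117.9]
eef_rot: [0.002, -0.134, 0.991, -0.0]
ft_force: [0.1, -0.3, -0.5]
finger_gap: 0.193
grasp_force: 39.8
```

```bash
python3 -c "
from h import *
go(698,1.8,82,105.5)
s=snap('side','s8');print(s['image'].shape)
i=s['image'][180:260,240:340,::-1];cv2.imwrite('pics/c11.png',cv2.resize(i,(750,600)))"
```

```text
delta cm [0.11 0.1  3.59] turn -0.1 | close ang 105.4 q6 -1.89 q1 -0.05 pos [699.2   1.1 117.9] F [ 0.1 -0.3 -0.5] gap 16.5 grip 39.8 t 25.325
(480, 640, 3)
```

View pics/c11.png

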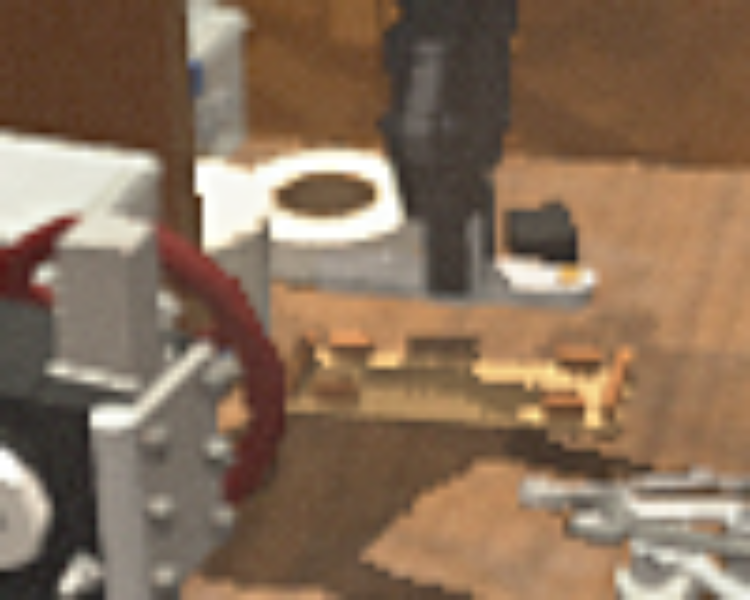

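The gauge hovers over the rest, parallel to it. The rest's posts in this crop are at (350,342), (335,383), (580,355) and (563,405), which I can use to cross-check its centre.

```bash
python3 -c "
from h import *
s=load('s8');f=7.5
P=plane(s,[(240+a/f,180+b/f) for a,b in [(350,340),(335,383),(580,353),(563,404)]],13)[:,:2];print(P.round(1).tolist(),P.mean(0))
go(698,1.8,82,105.5)
"
```

```text
[[742.4, 2.0], [733.0, 31.9], [661.4, -22.3], [651.6, 13.1]] [697.10704996   6.15175338]
delta cm [0.11 0.09 3.55] turn -0.1 | close ang 105.4 q6 -1.89 q1 -0.05 pos [699.1   1.2 117.5] F [-0.1  0.4 -0.5] gap 16.4 grip 39.8 t 25.375
```

arm_command(
  deltas=[0.1,0.1,1.5,0,0.1,0.1,2.4,0,0.1,0.1,2.4,0,0.1,0.1,2.4,0],
)

```text
time_s: 25.88
eef_pos: [697.2, 2.2, 90.7]
eef_rot: [-0.0, -0.134, 0.991, 0.0]
ft_force: [-0.2, -0.4, -0.9]
finger_gap: 0.19
grasp_force: 39.8
```

arm_command(
  deltas=[-0.05,0,0.3,0,-0.05,0,0.5,0,-0.05,0,0.65,0,-0.05,0,0.65,0],
)

```text
time_s: 26.38
eef_pos: [697.5, 2.3, 84.2]
eef_rot: [-0.0, -0.134, 0.991, 0.0]
ft_force: [0.1, 0.1, 0.2]
finger_gap: 0.196
grasp_force: 39.8
```

arm_command(
  deltas=[0,0,0.15,0,0,0,0.3,0,0,0,0.4,0,0,0,0.4,0],
)

```text
time_s: 26.88
eef_pos: [697.6, 2.3, 80.3]
eef_rot: [-0.0, -0.134, 0.991, -0.0]
ft_force: [-0.7, 0.7, -1.5]
finger_gap: 0.194
grasp_force: 39.9
```

```bash
python3 -c "
from h import *
go(698,2,80,105.5)
s=snap('side','s9')
i=s['image'][180:260,240:340,::-1];cv2.imwrite('pics/c12.png',cv2.resize(i,(750,600)))"
```

```text
delta cm [-0.03 -0.04  0.03] turn -0.1 | close ang 105.4 q6 -1.89 q1 -0.05 pos [697.6   2.3  80.3] F [-0.7  0.7 -1.5] gap 16.6 grip 39.9 t 26.875
```

View pics/c12.png

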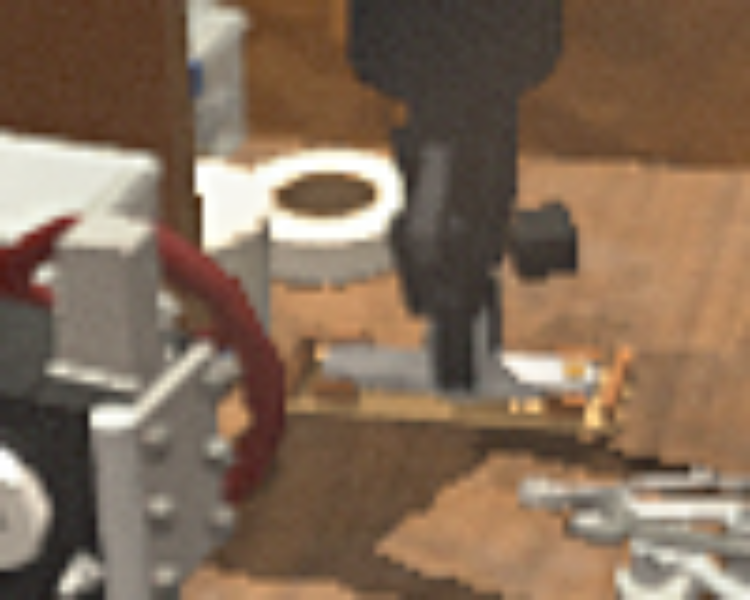

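The gauge is between the end bars and posts, essentially at the floor. Time to press down slightly, release and retreat.

arm_command(
  deltas=[0,0,0.05,0,0,0,0.05,0],
)

```text
time_s: 27.18
eef_pos: [697.7, 2.3, 80.2]
eef_rot: [0.0, -0.134, 0.991, -0.0]
ft_force: [-1.5, 0.2, 1.3]
finger_gap: 0.189
grasp_force: 40.0
```

arm_command(
  deltas=[0,0,0,0,0,0,0,0,0,0,0,0,0,0,-2,0,0,0,-7,0,0,0,-12,0,0,0,-15,0,0,0,-15,0],
  hand=3.6,
)

```text
time_s: 28.18
eef_pos: [698.7, 2.2, 236.2]
eef_rot: [0.004, -0.134, 0.991, -0.001]
ft_force: [0.5, -0.7, -0.6]
finger_gap: 0.421
grasp_force: 0.0
```

arm_command(
  deltas=[5,-5,0,0,10,-10,0,0,14,-15,0,0,14,-20,0,0,14,-24,0,0,14,-24,0,0,14,-24,0,0],
)

```text
time_s: 29.05
eef_pos: [626.3, -265.8, 228.8]
eef_rot: [-0.001, -0.134, 0.991, 0.001]
ft_force: [0.6, 0.5, -0.2]
finger_gap: 0.424
grasp_force: 0.0
```

```bash
python3 -c "
from h import *
go(440,-200,230)
s=snap('top','t9');s2=snap('side','s10')
a=s['image'][110:320,160:480,::-1];b=s2['image'][130:290,230:430,::-1]
cv2.imwrite('pics/c13.png',np.vstack([cv2.resize(a,(480,315)),cv2.resize(b,(480,285),interpolation=cv2.INTER_CUBIC)]))
print('tin',circ(s,(189,297),26,'any',33,52));print('spool',circ(s,(435,237),17,'white',27,36))
print('gauge',rect(s,(367,181),30,'white',14))
print('tub',circ(load('top0'),(364,131),18,'white',34.5,62)[0],circ(s,(364,131),18,'white',34.5,62)[0])
print('jar',circ(s,(319,333),22,'white',30,87)[0])
"
```

```text
delta cm [16.21 11.3  -0.08] turn 0 | close ang 105.4 q6 -2.29 q1 -0.45 pos [ 626.3 -265.8  228.8] F [ 0.6  0.5 -0.2] gap 36.2 grip 0.0 t 29.05
tin (array([430.9747091 , 403.71114643]), 37.356239318847656, np.float64(0.5230295402401138))
spool (array([ 561.43695315, -149.54373484]), 30.350631713867188, np.float64(0.6396095857380271))
gauge ((697.7128295898438, 1.2004718780517578), (99.08897399902344, 18.60931968688965), 14.612245559692383)
tub [806.59685097  10.70723961] [806.59936895  11.13304135]
jar [357.36868369 113.75869563]
```

View pics/c13.png

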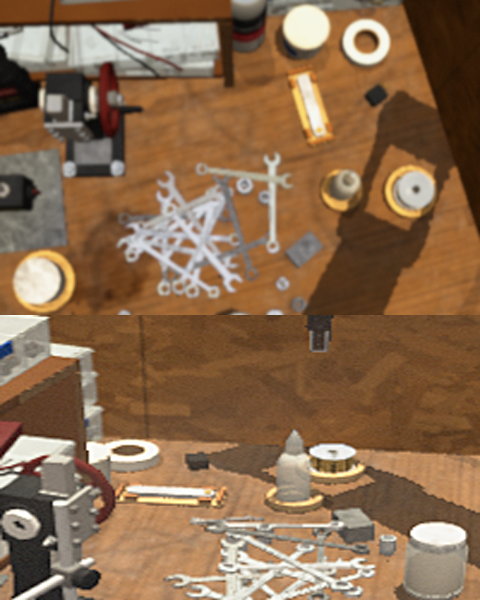

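The final views show all four items seated upright in their own holders. The jar and tub are unmoved and the arm is clear.

```bash
python3 -c "
from rig import robot
print(robot.close_job())"
```

```text
the job is handed in; nothing more can be done
None
```

The job is handed in at about 29 s: the bottle, spool, tin and gauge are each in their own holder by the final camera check, with the jar and tub unmoved, but no verdict came back.

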